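Set the range-sensor target to its mid station and take a reading

TASK

Push the sprung target carriage of the sensor jig all the way to its end stop from behind, without touching the white target face, then let it go so that it springs back and latches on the stop pin at mid position. Once it is latched, press the button on the button box fully down and let it up again. Only push and press: do not pick up or shift the button box, and leave everything else on the bench where it is.

Things in the scene. Friction and masses are not known exactly. Their poses are not given: they have to be found in the camera images.
- jig: jig fixed to the bench: dark base plate 12 mm thick, x = -120 to 220, y = -75 to 75 mm in this frame; origin on the bench under the carriage's start place. The carriage is pushed along +x, towards the two-eyed sensor on the far end block (109 mm high). Near end block at x = -120 to -100 mm is 42 mm high; the two rods along x (y = +-32 mm) are 35 mm high.
- carriage (a joint): travel of the grey target carriage along jig +x, m: 0 at rest, 0.060 at the end stop, 0.030 latched on the pin. A spring returns it: 2.5 N at 0, 4 N at 0.030, 5.5 N at 0.060, plus damping (10 N s/m); passing the pin adds about 2 N. Pushed past 0.033 and let go, quickly or slowly, it is caught at 0.030; let go earlier it returns to 0.
- push_point (a point): push here, along jig +x: on the bare rear (jig -x) side of the carriage's upright plate, mid-width, 15 mm below its top edge, 95 mm above the bench; moves with the carriage. Fingertips reaching over 30 mm below the top edge may bring the gripper's body against it. The plate is 100 mm wide (jig y), 6 mm thick, 20 to 110 mm above the bench; 70 mm behind it is free, above the rods.
- target_face: white facing 80 mm wide, 50 mm high, 3 mm thick on the front (jig +x) side of the carriage's plate, 45 to 95 mm above the bench; must not be touched. Its origin is not its centre: it is the jig's origin shifted along jig x by the carriage travel.
- stop_pin_top (a point): tip of the sprung steel stop pin, 8 mm thick, standing 14 mm out of a small brass block beside the carriage, 34 mm above the bench; the carriage's side tooth rides over it, pressing it down, and is caught behind it on the way back.
- button_box: loose grey box 90 x 75 x 40 mm, 0.5 kg or so, with one round push button on top; origin at the centre of its underside, on the bench.
- measure_button_top (a point): centre of the top of the round button (28 mm across), 62 mm above the bench when up; it stands 10 mm out of a black collar 44 mm across. Pressed straight down.
- measure_button (a joint): how far the button is pressed, m: 0 up, 0.006 fully down; it springs back; fully down takes 5 N.
- wire_reel: loose reel of copper wire standing on its flange, 68 mm across, 42 mm high; origin at the centre of its underside; leave alone.
- breadboard: loose white breadboard 55 x 83 x 9 mm; origin at the centre of its underside; leave alone.
- screwdriver: loose screwdriver 150 mm long, lying; leave alone.

How it is judged:
By the outcome, as a careful person would: the job done as asked, in the order asked, and still so for the second after the job is handed in, with the robot touching nothing.
It also fails if it takes over 45 s, if anything falls off the work surface, if the arm or the gripper's body presses on something with over 40 N, if the wrist force passes 120 N, or if a joint passes its speed limit or range.

ROBOT

A 7-joint arm with a two-finger parallel gripper is mounted at the origin on the work surface. World frame = base frame: x ahead of the robot, y to its left, z up, the work surface at z = 0. Lengths are in m, angles in rad, forces in N, time in s.
With the tool pointing down it reaches from about 0.4 to 0.85 m from the base axis. Payload 10.4 kg.
Tool frame: the origin (TCP) lies midway between the tips of the shut fingers; the grasp point (between the pads) lies 19 mm behind it; x points along the fingers, y is the direction in which the jaws open and shut, and the axes are right-handed (so a half turn about x gives the same grasp; the last joint's range is limited). The gripper opens to 87 mm and grips with 3 to 60 N. Pads are 19 mm wide; open, the fingers measure 117 mm over their backs; the gripper's body (75 mm by 190 mm) begins 51 mm behind the grasp point.
Start: joints at [1.311, 0.332, -0.065, 1.46, 0.022, 1.35, -0.088], TCP at [0.147, -0.608, 0.2] pointing down, gripper open.
Joint ranges: [-2.6, 2.6], [-0.5, 2.12], [-1.47, 1.34], [0.16, 2.42], [-1.27, 4.41], [0.06, 2.06], [-2.6, 2.6]. Speed limits (rad/s): [2.22, 2.22, 2.79, 2.79, 3.14, 3.14, 3.14].

INTERFACE

Orientations are given as [roll, pitch, yaw] about the fixed x, y, z axes, in that order (R = Rz(yaw) Ry(pitch) Rx(roll)).
In Python, from workcell import bot gives the robot as it stands.
- The arm moves only by the tool servo_tool, never from a script. Its argument "commands" is one flat list of numbers, 5 for each row, row after row: the opening, from 0 (shut) to 1 (fully open), then the shift along the world's x, y, z in mm, then the turn about the world's z in rad. In form: [hand, tx, ty, tz, turn, hand, tx, ty, tz, turn, ...]. A call has 1 to 20 rows; each row shifts and turns the commanded pose from where the row before left it; what a row does not reach is not made up. A row lasts 1/10 s, in which the tool goes at most 50 mm and 8.59 degrees, less where a joint would pass 70% of its speed; a pose out of reach is approached as far as the arm can. A call with a gripper value outside its range is refused whole. The fingers move at their own pace and stop on an object; the grip force is fixed at half the most. Time passes only in rows, so rows that do not move let the fingers close. It gives the time, the measured TCP pose, the force and the opening at its end, in the units of the state.
- bot.get_state(): the state, without advancing time (a new reading comes with each control period).
- bot.grab_frame(name): name is "side" or "top" or "wrist"; returns a dict with "color" (384x512x3 uint8, red, green, blue), "fx", "fy", "cx", "cy" (pixels), "k1" (the pictures are not rectified: a ray, as slopes to the right and down, at radius r is drawn at 1 + k1 r^2 times it, then the intrinsics apply), "R" (3x3) and "t" (3): a world point X has camera coordinates R X + t; the wrist camera has in their place "mount" (4x4, takes a point from camera to tool coordinates, whose origin is the TCP and whose axes are the tool frame's). Camera axes: x right, y down, z forward; pixel columns grow to the right and rows downward; lengths in m; the calibration is good to about 2 mm. A picture is of the moment at which its call begins: read the wrist's pose just before it. There is no depth.
- bot.job_done(): hands the job in, once; it reports no verdict.
Trained networks look in a picture, given as the dict that the camera call returned (one of the last four; its "shot" number tells which), for a name from the list of things; names that differ only in an ending like _2 or _b are one class to them, and where a whole thing is asked for, a point or a joint stands for the part that bears it (a point fixed in the world has none). Each returns a list of dicts, best first, with "confidence" (0 to 1); they miss things now and then, are a little off and sometimes report something else, mostly with a low value. They report only what shows in the picture. A call takes as long as a camera call.
- bot.trace(picture, query): "pixels" (384x512 bool, what is visible of it) and "box" ([left, top, right, bottom] in pixels, round what is visible of it).
The state is a dict: "t": time; "joints": joint angles; "joint_vel": joint speeds; "effort": joint torques, N m; "tcp_pos": TCP position; "tool_rot": TCP orientation; "wrist_force": force on the tool from outside, world axes, zero at the start; "moment": the same for the moment, N m; "gripper_width": finger opening in m.
Only numpy, scipy, OpenCV 4.12 (cv2) and the standard library are available. Lean on these libraries where they do the work, as an engineer would, in place of code of your own. Each camera call takes 0.05 s, during which the arm holds its last target. There are 200 camera calls.

## Working session

There is one attempt and no reset: what is moved stays moved. The work goes in short steps, Python scripts to look and compute and a tool call to move; the robot and the scene stay as the last step left them, time stands still between calls to the robot, and variables do not carry over. Pictures are saved under pics/ and viewed, about 8 in all and at most 12, crops included, and the job is handed in when it is done.

Besides the shell and the picture viewer there is one more tool, called after "Emit:" by a JSON object that holds its "method" and its "body", one argument or row to a line. servo_tool: Moves the arm, as the interface text tells. Its arguments: {"type":"object","properties":{"commands":{"type":"array","items":{"type":"number"}}},"required":["commands"]}

```bash
mkdir -p pics; ls; cat > h.py <<'E'
import numpy as np, cv2
from workcell import bot
def ray(f,u,v):
    xd=np.array([(u-f["cx"])/f["fx"],(v-f["cy"])/f["fy"]]); x=xd.copy()
    for _ in range(20): x=xd/(1+f["k1"]*(x@x))
    d=np.array([x[0],x[1],1.]); R=np.array(f["R"]);t=np.array(f["t"])
    return -R.T@t, R.T@d
def onz(f,u,v,z):
    c,d=ray(f,u,v); return c+d*(z-c[2])/d[2]
def proj(f,X):
    p=np.array(f["R"])@np.array(X)+np.array(f["t"]); x=p[:2]/p[2]; x=x*(1+f["k1"]*(x@x))
    return x*[f["fx"],f["fy"]]+[f["cx"],f["cy"]]
def save(f,n,pts=()):
    im=f["color"][:,:,::-1].copy()
    for p in pts: cv2.circle(im,tuple(int(round(a)) for a in p),2,(0,0,255),-1)
    cv2.imwrite("pics/"+n,im)
E
python3 - <<'E'
from h import *
print(bot.get_state())
for n in("top","side"):
    f=bot.grab_frame(n); save(f,n+"0.png")
    for q in("jig","carriage","target_face","button_box","measure_button","stop_pin_top"):
        for r in bot.trace(f,q)[:2]:
            ys,xs=np.nonzero(r["pixels"]); print(n,q,round(r["confidence"],2),r["box"],xs.mean(),ys.mean())
E
```

```text
pics
{'t': 0.0, 'joints': array([ 1.31140378,  0.33287375, -0.06469   ,  1.46092181,  0.02160608,
        1.34993674, -0.08848005]), 'joint_vel': array([ 0.00242559,  0.00050833,  0.00124401, -0.00123398, -0.0025783 ,
       -0.00067439,  0.00161288]), 'effort': array([ 5.07401073e-04, -6.23252463e+01,  2.44996359e-02, -3.89902103e+01,
       -6.14845916e-02,  3.95232753e-02,  1.44660626e-04]), 'tcp_pos': array([ 0.14650069, -0.60715126,  0.1995621 ]), 'tool_rot': array([-1.51739094,  1.56935234,  1.86102666]), 'wrist_force': array([-0.05627918, -0.0713418 ,  0.3215045 ]), 'moment': array([-0.02937464,  0.01522493,  0.05105781]), 'gripper_width': 0.08721904176122207}
top jig 0.86 [240.2, 117.1, 285.6, 225.2] 260.50710900473933 172.4663937957777
top carriage 0.81 [238.6, 158.9, 275.1, 195.8] 258.38018018018016 186.5837837837838
top button_box 0.81 [139.5, 209.5, 163.0, 240.3] 151.95196506550218 223.6986899563319
top measure_button 0.57 [149.1, 218.6, 154.4, 226.4] 148.91304347826087 220.0
side jig 0.7 [169.5, 157.8, 295.8, 230.8] 230.17923250564334 199.38194130925507
side carriage 0.65 [215.3, 169.3, 261.9, 213.2] 247.88888888888889 193.59897828863348
side button_box 0.63 [213.5, 282.7, 264.3, 325.4] 238.94859813084113 301.39953271028037
side button_box 0.29 [213.8, 167.6, 264.1, 213.9] 247.32535885167465 193.62799043062202
side measure_button 0.61 [224.8, 278.6, 241.5, 293.5] 233.0820895522388 287.55970149253733
```

```bash
python3 - <<'E'
import cv2,numpy as np
a=cv2.imread("pics/top0.png");b=cv2.imread("pics/side0.png")
A=cv2.resize(a[100:260,120:310],None,fx=4,fy=4)[:600]
cv2.imwrite("pics/topc.png",cv2.resize(a[105:255,120:310],None,fx=4,fy=4,interpolation=cv2.INTER_CUBIC))
cv2.imwrite("pics/sidec.png",cv2.resize(b[140:340,140:340],None,fx=3,fy=3,interpolation=cv2.INTER_CUBIC))
E
```

```text
(no output)
```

View pics/topc.png

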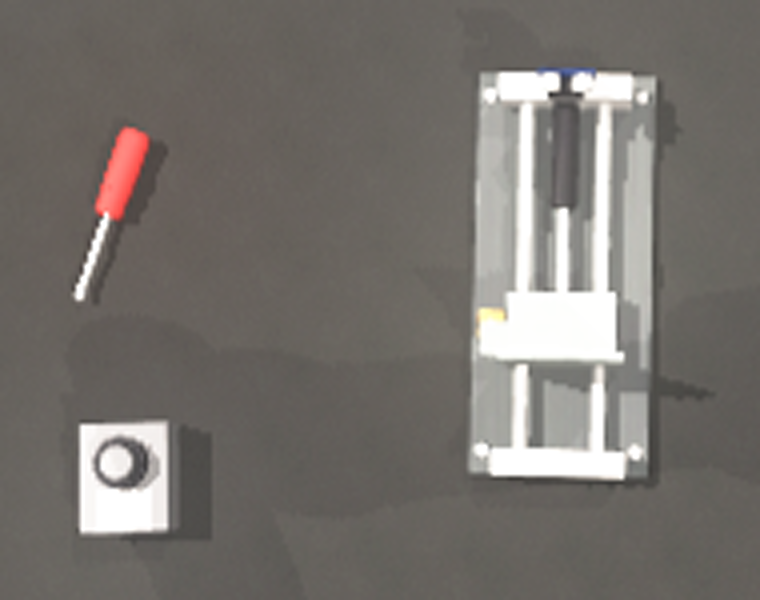

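View pics/sidec.png

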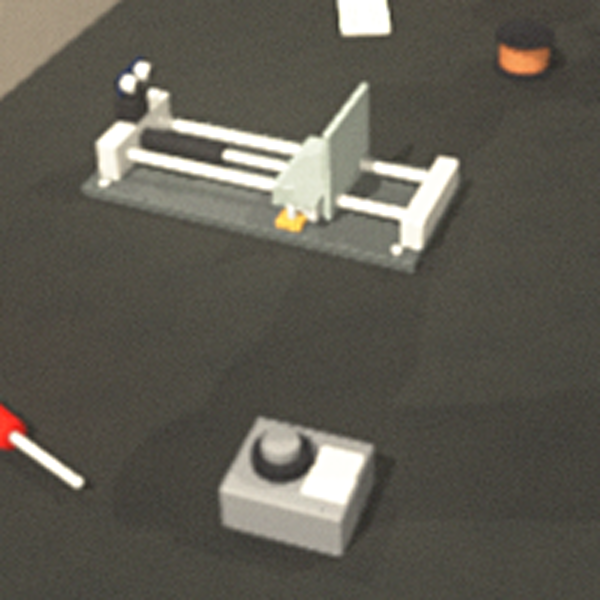

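The top picture shows the jig's base corners at crop (481,73), (656,77), (649,480), (470,475). The carriage plate is at row ~357, the sensor is at the top end, and the button is at (117,462). The side view agrees: the pin block is on the button-box side.

```bash
cat > fit.py <<'E'
from h import *
from scipy.optimize import least_squares
T=lambda x,y:((x+.5)/4-.5+120,(y+.5)/4-.5+105)
S=lambda x,y:((x+.5)/3-.5+140,(y+.5)/3-.5+140)
ft=bot.grab_frame("top");fs=bot.grab_frame("side")
for p in[(481,73),(656,77),(649,480),(470,475)]: print("base",onz(ft,*T(*p),.012))
print("btn top",onz(ft,*T(115,462),.062)); print("btn side",onz(fs,*S(283,440),.062))
print("collar top",onz(ft,*T(122,463),.052),"side",onz(fs,*S(282,456),.052))
print("box",[onz(ft,*T(*p),.04).round(4) for p in[(79,423),(167,420),(169,531),(80,534)]])
print("plate top rear edge",[onz(ft,*T(*p),.110).round(4) for p in[(481,357),(623,361)]])
for q in("top","side"): 
    f=ft if q=="top" else fs
    print(q,-np.array(f["R"]).T@np.array(f["t"]))
obs=[(ft,T(481,73),(.22,.075,.012)),(ft,T(656,77),(.22,-.075,.012)),(ft,T(649,480),(-.12,-.075,.012)),(ft,T(470,475),(-.12,.075,.012)),
 (fs,S(415,270),(-.12,.075,.012)),(fs,S(82,185),(.22,.075,.012))]
def pose(p,X): c,s=np.cos(p[2]),np.sin(p[2]); return [p[0]+c*X[0]-s*X[1],p[1]+s*X[0]+c*X[1],X[2]]
b=[onz(o[0],*o[1],.012) for o in obs[:4]]
d=b[0]-b[3]; m=sum(b)/4
yaw=np.arctan2(d[1],d[0]); p0=[m[0]-.05*np.cos(yaw),m[1]-.05*np.sin(yaw),yaw]
r=least_squares(lambda p:np.concatenate([proj(f,pose(p,X))-uv for f,uv,X in obs]),p0,loss="soft_l1")
print(r.x,r.fun.round(2))
for k in[(-.12,.075,.012),(.0,.05,.11),(0,-.05,.11),(0,.05,.02)]: print(k,pose(r.x,k),proj(ft,pose(r.x,k)),proj(fs,pose(r.x,k)))
print("crop plate obs",S(365,83),S(328,140))
E
python3 fit.py
```

```text
base [0.80750044 0.07118421 0.012     ]
base [ 0.80733067 -0.07727401  0.012     ]
base [ 0.46674128 -0.0788516   0.012     ]
base [0.46680536 0.07021974 0.012     ]
btn top [0.46895856 0.35539649 0.062     ]
btn side [0.46838668 0.35311651 0.062     ]
collar top [0.46838324 0.35229702 0.052     ] side [0.46709741 0.3585737  0.052     ]
box [array([0.5004, 0.3928, 0.04  ]), array([0.5048, 0.3197, 0.04  ]), array([0.414 , 0.3141, 0.04  ]), array([0.4093, 0.3877, 0.04  ])]
plate top rear edge [array([0.5582, 0.0588, 0.11  ]), array([ 0.5579, -0.0518,  0.11  ])]
top [ 0.45858681 -0.01018979  1.4176945 ]
side [0.18853787 0.93009649 0.71111095]
[ 0.58740118 -0.00307191 -0.00095708] [-0.16  0.    0.3   0.01 -0.27 -0.18 -0.54 -0.22  0.15 -1.52  0.35  0.46]
(-0.12, 0.075, 0.012) [np.float64(0.46747302042233896), np.float64(0.07204290571170158), 0.012] [236.58519852 223.15935642] [278.14682993 228.14172418]
(0.0, 0.05, 0.11) [np.float64(0.5874490384056802), np.float64(0.0469280672917361), 0.11] [243.94975112 184.63816671] [239.27689175 183.31863831]
(0, -0.05, 0.11) [np.float64(0.5873533301806398), np.float64(-0.053071886907931715), 0.11] [276.00130724 185.4786513 ] [253.32816385 165.95126058]
(0, 0.05, 0.02) [np.float64(0.5874490384056802), np.float64(0.0469280672917361), 0.02] [245.05001684 187.31364265] [240.1076341  210.97690727]
crop plate obs (261.3333333333333, 167.33333333333334) (249.0, 186.33333333333334)
```

Emit:
{"method": "servo_tool", "body": {
  "commands": [0,18.4,30.2,0,-0.012,0,18.4,30.2,0,-0.012,0,18.4,30.2,0,-0.012,0,18.4,30.2,0,-0.012,0,18.4,30.2,0,-0.012,0,18.4,30.2,0,-0.012,0,18.4,30.2,0,-0.012,0,18.4,30.2,0,-0.012,0,18.4,30.2,0,-0.012,0,18.4,30.2,0,-0.012,0,18.4,30.2,0,-0.012,0,18.4,30.2,0,-0.012,0,18.4,30.2,0,-0.012,0,18.4,30.2,0,-0.012,0,18.4,30.2,0,-0.012,0,18.4,30.2,0,-0.012,0,18.4,30.2,0,-0.012,0,18.4,30.2,0,-0.012,0,18.4,30.2,0,-0.012,0,18.4,30.2,0,-0.012]
}}

```text
t: 2.8
tcp_pos: [0.5153, -0.0024, 0.2006]
tool_rot: [2.663, 1.57, -0.482]
wrist_force: [1.0, -1.0, 0.4]
gripper_width: 0.0005
```

```bash
cat >> h.py <<'E'
from scipy.spatial.transform import Rotation as Ro
def wrist():
    s=bot.get_state(); f=bot.grab_frame("wrist"); T=np.eye(4); T[:3,:3]=Ro.from_euler("xyz",s["tool_rot"]).as_matrix(); T[:3,3]=s["tcp_pos"]
    W=np.linalg.inv(T@np.array(f["mount"])); f["R"]=W[:3,:3]; f["t"]=W[:3,3]; return s,f
E
python3 - <<'E'
from h import *
s,f=wrist(); print(-f["R"].T@f["t"], Ro.from_euler("xyz",s["tool_rot"]).as_matrix().round(2).tolist())
pts=[proj(f,p) for p in [(.558,.047,.11),(.558,-.053,.11),(.558,-.003,.11)]]; print(pts)
save(f,"w1.png",pts)
for q in("carriage","target_face"):
  for r in bot.trace(f,q)[:1]: print(q,r["confidence"],r["box"])
E
```

```text
[ 0.60030979 -0.00342123  0.38578577] [[0.0, -0.0, -1.0], [-0.0, -1.0, 0.0], [-1.0, 0.0, -0.0]]
[array([207.76166113, 152.29448678]), array([306.50705195, 151.89883829]), array([257.12670944, 152.01346258])]
target_face 0.76 [223.0, 132.0, 298.3, 141.7]
```

View pics/w1.png

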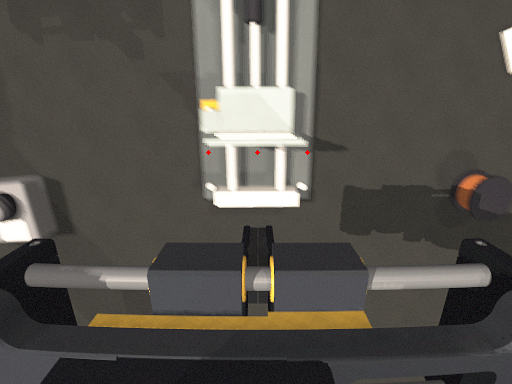

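```bash
python3 - <<'E'
from h import *
s,f=wrist()
for v in(137,139,141,144,146,148): print(v,onz(f,256,v,.11))
for p in [(203,143),(308,143)]: print(onz(f,*p,.11))
print(onz(f,213,206,.042),onz(f,300,206,.042))
cv2.imwrite("pics/w1c.png",cv2.resize(f["color"][70:220,180:330,::-1],None,fx=4,fy=4,interpolation=cv2.INTER_CUBIC))
E
```

```text
137 [ 5.72771395e-01 -2.73571478e-04  1.10000000e-01]
139 [ 5.70801541e-01 -2.72625099e-04  1.10000000e-01]
141 [ 5.68824099e-01 -2.71665039e-04  1.10000000e-01]
144 [ 5.65843525e-01 -2.70199119e-04  1.10000000e-01]
146 [ 5.63846745e-01 -2.69204500e-04  1.10000000e-01]
148 [ 5.61842080e-01 -2.68195909e-04  1.10000000e-01]
[0.56689893 0.05288035 0.11      ]
[ 0.56700616 -0.05237532  0.11      ]
[0.47496747 0.05780753 0.042     ] [ 0.47513634 -0.05868743  0.042     ]
```

View pics/w1c.png

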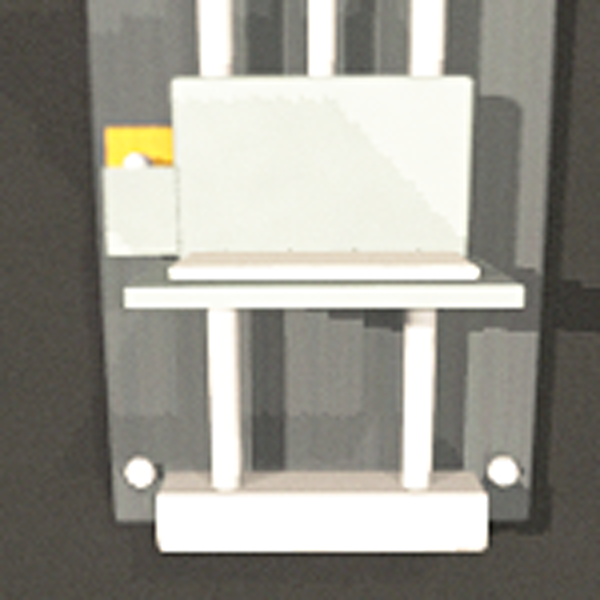

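The wrist crop shows the plate's bare top edge at crop rows 285–307 (rear about x=0.562), centred near y=-0.004. The white facing is on the far side. I'll descend behind the plate.

Emit:
{"method": "servo_tool", "body": {
  "commands": [0,0,-1,-35,0,0,0,0,-35,0,0,0,0,-35,0,0,10,0,0,0,0,10,0,0,0,0,0,0,0,0]
}}

```text
t: 3.6
tcp_pos: [0.5373, -0.005, 0.0975]
tool_rot: [-3.066, 1.567, 0.071]
wrist_force: [0.7, -0.1, 0.8]
gripper_width: 0.0004
```

Emit:
{"method": "servo_tool", "body": {
  "commands": [0,8,0,0,0,0,8,0,0,0,0,8,0,0,0,0,0,0,0,0]
}}

```text
t: 4.0
tcp_pos: [0.5598, -0.0045, 0.0956]
tool_rot: [-2.656, 1.57, 0.482]
wrist_force: [0.4, -0.2, -0.2]
gripper_width: 0.0005
```

Emit:
{"method": "servo_tool", "body": {
  "commands": [0,5,0,0,0,0,5,0,0,0,0,0,0,0,0]
}}

```text
t: 4.3
tcp_pos: [0.5691, -0.0045, 0.0953]
tool_rot: [-2.481, 1.571, 0.658]
wrist_force: [0.4, 0.4, -0.3]
gripper_width: 0.0007
```

```bash
python3 - <<'E'
from h import *
s,w=wrist(); print(s["wrist_force"],s["tcp_pos"])
f=bot.grab_frame("side")
a=cv2.resize(f["color"][145:235,160:310,::-1],None,fx=4,fy=4,interpolation=cv2.INTER_CUBIC)
b=cv2.resize(w["color"][70:270,130:380,::-1],(600,480),interpolation=cv2.INTER_CUBIC)
cv2.imwrite("pics/c2.png",cv2.resize(np.vstack([a,b[:400]]),None,fx=.75,fy=.75))
E
```

```text
[ 0.40184513  0.41027871 -0.25639646] [ 0.56913    -0.0045264   0.09534747]
```

View pics/c2.png

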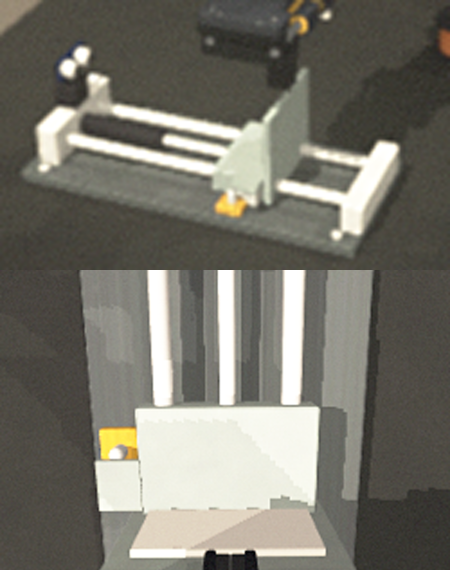

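```bash
python3 - <<'E'
from h import *
s,w=wrist(); f=bot.grab_frame("side"); t=bot.grab_frame("top")
P=s["tcp_pos"]; q=proj(f,P); print("tcp side crop(3x)",(q-[160,145])*3, "wrist",(proj(w,P)-[130,70])*2.4*.75)
c=lambda x,y:np.array([(x/3)+160,(y/3)+145])
print("far top corner x",onz(f,*c(307,71),.11),"near top",onz(f,*c(271,122),.11))
for x in(.555,.56,.565,.57,.575,.58): print(x,[((proj(f,(x,y,.11))-[160,145])*3).round(1) for y in(.047,-.003,-.053)])
W=lambda x,y:np.array([x/1.8+130,(y-270)/1.8+70])
for v in(510,549,556): print(onz(w,*W(200,v),.11))
print("finger front",onz(w,*W(230,550),.095))
save(w,"w3.png")
cv2.imwrite("pics/w3c.png",np.vstack([cv2.resize(w["color"][190:290,180:340,::-1],(800,500)),]))
E
```

```text
tcp side crop(3x) [279.43191273 104.90365936] wrist [227.58939486 285.13339147]
far top corner x [ 0.55805646 -0.04779911  0.11      ] near top [0.55567807 0.04720681 0.11      ]
0.555 [array([271.8, 122. ]), array([292.6,  94.6]), array([312.,  69.])]
0.56 [array([266.5, 120.9]), array([287.5,  93.6]), array([307.,  68.])]
0.565 [array([261.3, 119.8]), array([282.3,  92.6]), array([302.1,  67.1])]
0.57 [array([256. , 118.8]), array([277.2,  91.6]), array([297.1,  66.2])]
0.575 [array([250.8, 117.7]), array([272.1,  90.6]), array([292.1,  65.2])]
0.58 [array([245.5, 116.6]), array([267.1,  89.6]), array([287.2,  64.3])]
[0.59349431 0.00551544 0.11      ]
[0.57789631 0.00585059 0.11      ]
[0.57500569 0.0059136  0.11      ]
finger front [ 0.57074161 -0.00546149  0.095     ]
```

View pics/w3c.png

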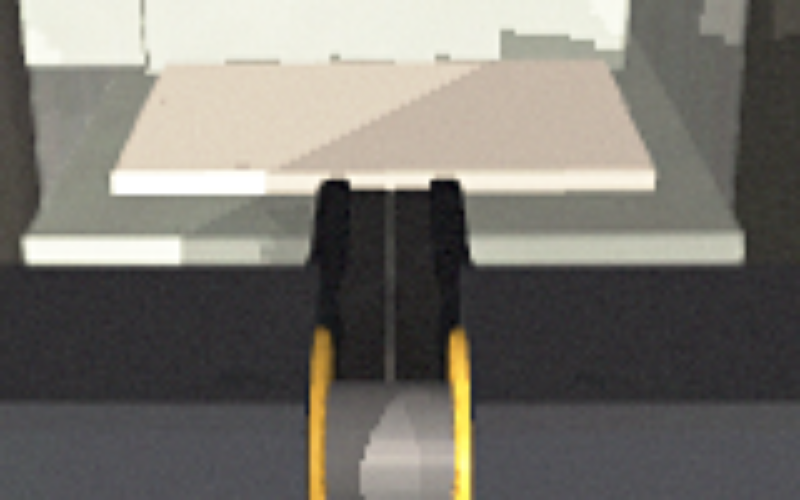

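```bash
python3 - <<'E'
from h import *
s=bot.get_state(); f=bot.grab_frame("side")
P=s["tcp_pos"]; print(P,s["joints"].round(4))
im=cv2.resize(f["color"][135:205,215:295,::-1],None,fx=8,fy=8,interpolation=cv2.INTER_CUBIC)
for d in(0,.02,.04):
    q=((proj(f,P+[0,0,d])-[215,135]+.5)*8).astype(int); print(d,q); cv2.circle(im,tuple(int(a) for a in q),3,(0,0,255),-1)
cv2.imwrite("pics/s4.png",im)
E
```

```text
[ 0.56846898 -0.00460079  0.09535879] [ 0.4941  0.372  -0.6824  1.7125  0.2543  1.1476 -1.8342]
0 [309 363]
0.02 [309 313]
0.04 [308 262]
```

View pics/s4.png

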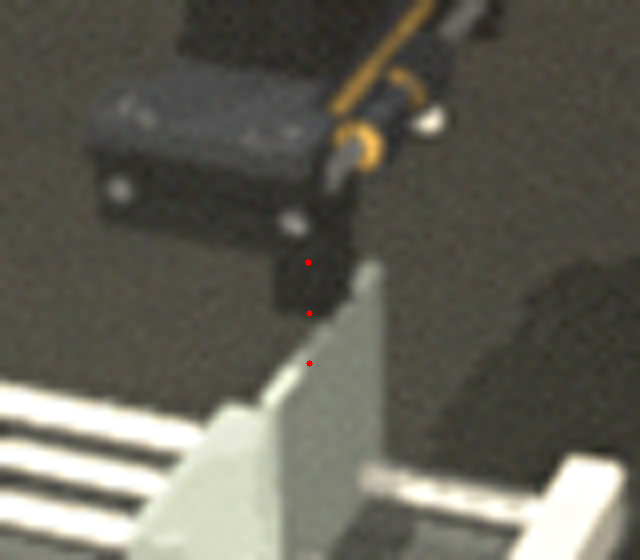

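The zoomed side view shows the real fingertips (bottom edge at row ~313, z≈0.115) about 19 mm above the reported TCP (row 363). So they passed over the plate's top edge and touched nothing. I'll retrace, go lower and check from the side.

Emit:
{"method": "servo_tool", "body": {
  "commands": [0,-25,0,0,0,0,-25,0,0,0,0,-4,0,-8,0,0,0,0,-8,0,0,0,0,0,0]
}}

```text
t: 5.1
tcp_pos: [0.5145, -0.0048, 0.0783]
tool_rot: [-0.087, 1.57, 3.051]
wrist_force: [0.2, -0.2, -0.3]
gripper_width: 0.0006
```

```bash
python3 - <<'E'
from h import *
s=bot.get_state(); f=bot.grab_frame("side")
P=s["tcp_pos"]; print(P,s["wrist_force"])
im=cv2.resize(f["color"][135:205,235:315,::-1],None,fx=8,fy=8,interpolation=cv2.INTER_CUBIC)
for d in(0,.02,.04):
    q=((proj(f,P+[0,0,d])-[235,135]+.5)*8).astype(int); print(d,q); cv2.circle(im,tuple(int(a) for a in q),3,(0,0,255),-1)
cv2.imwrite("pics/s5.png",im)
E
```

```text
[ 0.51451311 -0.00475941  0.07829302] [ 0.2495799  -0.1528702  -0.25948563]
0 [296 435]
0.02 [297 385]
0.04 [298 334]
```

View pics/s5.png

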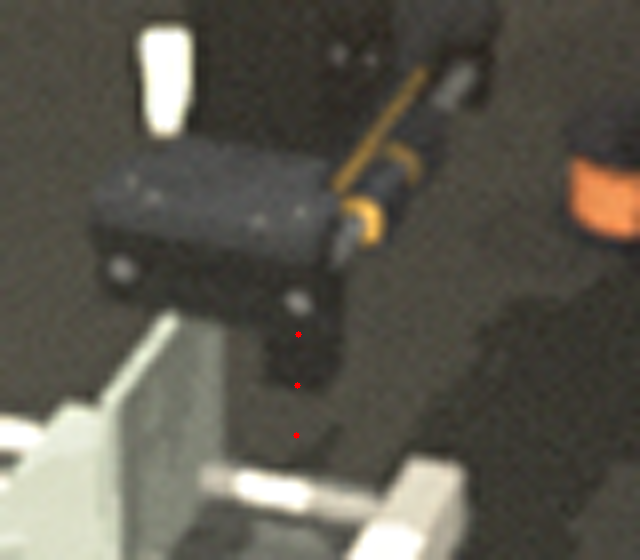

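Now the tips (row ~387) show at z≈0.097, behind the plate, and the gripper's body is well above the top edge. I'll approach to contact.

Emit:
{"method": "servo_tool", "body": {
  "commands": [0,10,0,0,0,0,10,0,0,0,0,10,0,0,0,0,8,0,0,0,0,8,0,0,0,0,0,0,0,0]
}}

```text
t: 5.75
tcp_pos: [0.5611, -0.0044, 0.079]
tool_rot: [-0.476, 1.57, 2.662]
wrist_force: [-2.7, 0.5, 2.0]
gripper_width: 0.0004
```

Emit:
{"method": "servo_tool", "body": {
  "commands": [0,8,0,0,0,0,8,0,0,0,0,8,0,0,0,0,0,0,0,0]
}}

```text
t: 6.15
tcp_pos: [0.5843, -0.0043, 0.0789]
tool_rot: [-0.181, 1.569, 2.958]
wrist_force: [-4.1, -0.8, 0.6]
gripper_width: 0.0003
```

Emit:
{"method": "servo_tool", "body": {
  "commands": [0,7,0,0,0,0,7,0,0,0,0,6,0,0,0,0,0,0,0,0]
}}

```text
t: 6.55
tcp_pos: [0.6039, -0.0043, 0.0789]
tool_rot: [-0.136, 1.569, 3.003]
wrist_force: [-4.7, 0.9, 0.1]
gripper_width: 0.0004
```

Emit:
{"method": "servo_tool", "body": {
  "commands": [0,3,0,0,0,0,2,0,0,0,0,0,0,0,0]
}}

```text
t: 6.85
tcp_pos: [0.6086, -0.0043, 0.0789]
tool_rot: [-0.067, 1.569, 3.072]
wrist_force: [-5.7, 0.9, -1.4]
gripper_width: 0.0003
```

Emit:
{"method": "servo_tool", "body": {
  "commands": [0,2,0,0,0,0,2,0,0,0,0,0,0,0,0]
}}

```text
t: 7.15
tcp_pos: [0.6109, -0.0043, 0.0789]
tool_rot: [0.09, 1.565, -3.055]
wrist_force: [-13.7, 0.5, 6.2]
gripper_width: 0.0003
```

Emit:
{"method": "servo_tool", "body": {
  "commands": [0,2,0,0,0,0,0,0,0,0]
}}

```text
t: 7.35
tcp_pos: [0.6111, -0.0043, 0.0788]
tool_rot: [0.13, 1.562, -3.014]
wrist_force: [-23.6, 0.9, 11.7]
gripper_width: 0.0004
```

The end stop shows as a jump to 23 N with no further motion. I'll let the carriage go and back off.

Emit:
{"method": "servo_tool", "body": {
  "commands": [0,-5,0,0,0,0,-10,0,0,0,0,-15,0,0,0,0,-15,0,0,0,0,-15,0,0,0,0,-15,0,0,0,0,-15,0,0,0,0,0,0,30,0,0,0,0,40,0,0,0,0,50,0,0,0,0,0,0]
}}

```text
t: 8.45
tcp_pos: [0.5293, -0.0043, 0.2063]
tool_rot: [2.997, 1.558, -0.148]
wrist_force: [0.9, 0.1, -0.5]
gripper_width: 0.0003
```

```bash
python3 - <<'E'
from h import *
s,w=wrist(); f=bot.grab_frame("side"); t=bot.grab_frame("top")
print(s["tcp_pos"],s["wrist_force"])
a=cv2.resize(f["color"][150:235,165:300,::-1],(600,378),interpolation=cv2.INTER_CUBIC)
b=cv2.resize(f["color"][260:335,195:285,::-1],(264,220),interpolation=cv2.INTER_CUBIC)
c=cv2.resize(w["color"][100:250,180:330,::-1],(220,220),interpolation=cv2.INTER_CUBIC)
im=np.zeros((600,600,3),np.uint8); im[:378]=a; im[378:598,:264]=b; im[378:598,270:490]=c
cv2.imwrite("pics/s6.png",im); save(w,"w6.png"); save(t,"t6.png"); save(f,"sd6.png")
for x in(0,.03):
    print(x,"top edge in crop",[((proj(f,(.56+x,y,.11))-[165,150])*4.444).round() for y in(.047,-.053)])
for r in bot.trace(f,"measure_button")[:1]: print(r["box"])
E
```

```text
[ 0.52926409 -0.00429433  0.20630723] [ 0.92335502  0.09322354 -0.50888203]
0 top edge in crop [array([373., 157.]), array([433.,  79.])]
0.03 top edge in crop [array([326., 147.]), array([389.,  70.])]
```

View pics/s6.png

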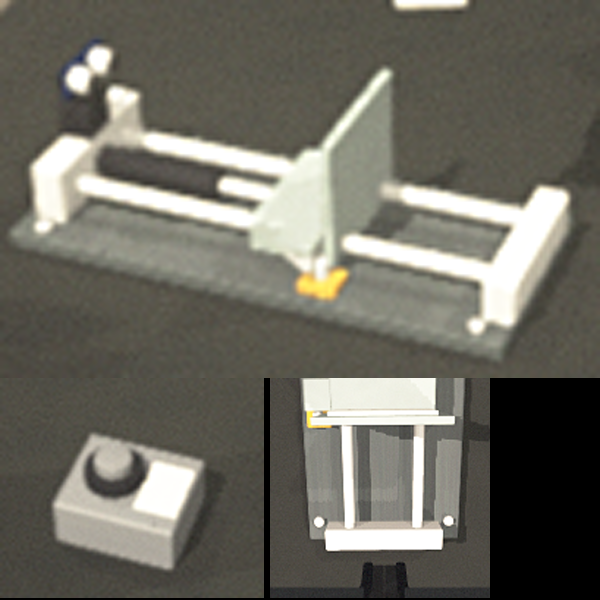

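The carriage is latched: its top far corner at (389,70) matches the 0.030 prediction exactly. Next I move over the button.

Emit:
{"method": "servo_tool", "body": {
  "commands": [0,-5,30,0,0,0,-5,30,0,0,0,-5,30,0,0,0,-5,30,0,0,0,-5,30,0,0,0,-5,30,0,0,0,-5,30,0,0,0,-5,30,0,0,0,-5,30,0,0,0,-5,30,0,0,0,-5,30,0,0,0,-5,28,0,0,0,0,0,0,0]
}}

```text
t: 9.95
tcp_pos: [0.4628, 0.3572, 0.198]
tool_rot: [-0.48, 1.568, 2.665]
wrist_force: [-1.1, 0.7, -0.4]
gripper_width: 0.0005
```

```bash
python3 - <<'E'
from h import *
s,w=wrist(); f=bot.grab_frame("side")
print(s["tcp_pos"],s["wrist_force"])
B=np.array([.4685,.3545,.062])
a=cv2.resize(w["color"][100:340,140:380,::-1],(600,600),interpolation=cv2.INTER_CUBIC)
q=(proj(w,B)-[140,100])*2.5; print(q,proj(w,B)); cv2.circle(a,tuple(int(x) for x in q),3,(0,0,255),-1)
cv2.imwrite("pics/w7.png",a)
for n,g in(("w",w),("s",f)):
  for k in("measure_button","button_box"):
    for r in bot.trace(g,k)[:1]:
      b=r["box"]; print(n,k,r["confidence"],b,onz(g,(b[0]+b[2])/2,(b[1]+b[3])/2,.06))
E
```

```text
[0.46278936 0.35724467 0.19799591] [-1.09985989  0.65371911 -0.42398751]
[298.18616065 191.08232042] [259.27446426 176.43292817]
w measure_button 0.61 [248.6, 156.1, 271.7, 184.9] [0.47537771 0.35346626 0.06      ]
w button_box 0.86 [230.5, 140.7, 290.8, 211.7] [0.46829882 0.35281755 0.06      ]
s measure_button 0.52 [227.0, 280.1, 241.3, 296.5] [0.46666467 0.35639955 0.06      ]
s button_box 0.73 [216.5, 280.3, 265.2, 324.4] [0.4384484  0.38699297 0.06      ]
```

View pics/w7.png

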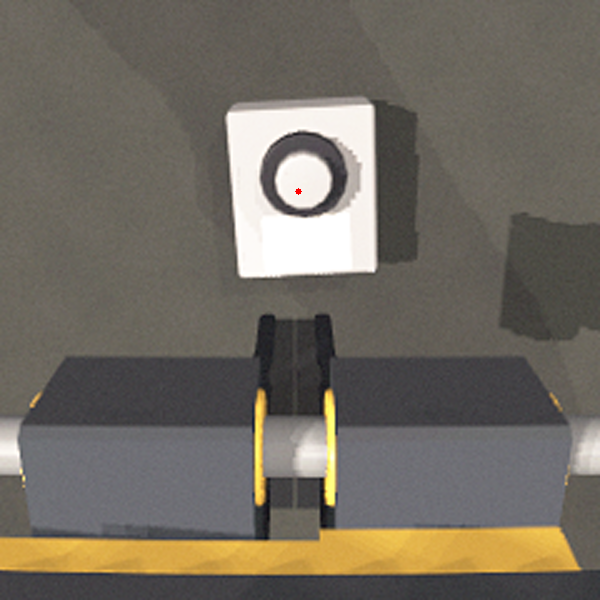

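The button top is at crop (303,180), a few mm ahead of the predicted dot. I'll aim at (0.471, 0.3535).

Emit:
{"method": "servo_tool", "body": {
  "commands": [0,8,-4,-30,0,0,0,0,-40,0,0,0,0,-40,0,0,0,0,-20,0,0,0,0,0,0]
}}

```text
t: 10.75
tcp_pos: [0.4726, 0.3471, 0.0665]
tool_rot: [0.697, 1.566, -2.449]
wrist_force: [-0.4, 0.0, 0.2]
gripper_width: 0.0003
```

```bash
python3 - <<'E'
from h import *
s,w=wrist(); f=bot.grab_frame("side")
print(s["tcp_pos"],s["wrist_force"])
a=cv2.resize(f["color"][240:330,190:290,::-1],(500,450),interpolation=cv2.INTER_CUBIC)
b=cv2.resize(w["color"][180:280,200:320,::-1],(300,250),interpolation=cv2.INTER_CUBIC)
im=np.zeros((450,800,3),np.uint8); im[:,:500]=a; im[:250,500:]=b
cv2.imwrite("pics/s8.png",im)
E
```

```text
[0.47261072 0.34706251 0.06649227] [-0.35627685  0.01685151  0.21622919]
```

View pics/s8.png

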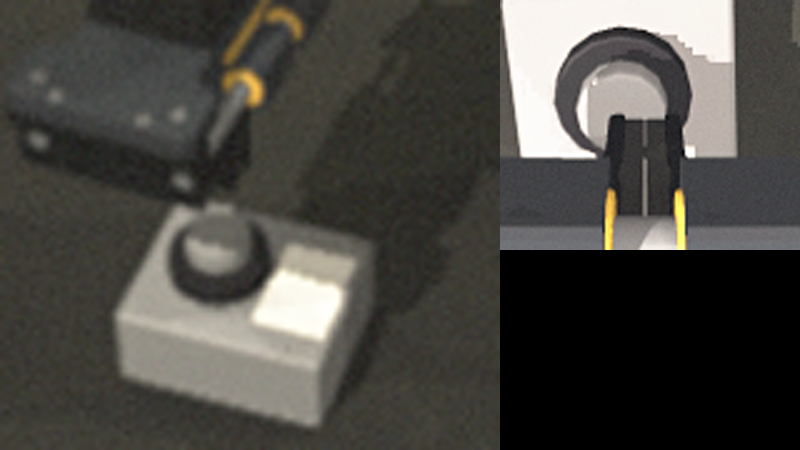

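The wrist inset shows the fingers centred ~6 mm to the -y side of the button. I'll correct that and press.

Emit:
{"method": "servo_tool", "body": {
  "commands": [0,-1,6,0,0,0,0,0,-8,0,0,0,0,-8,0,0,0,0,0,0]
}}

```text
t: 11.25
tcp_pos: [0.4721, 0.3548, 0.0522]
tool_rot: [0.848, 1.569, -2.297]
wrist_force: [0.4, -0.2, -0.5]
gripper_width: 0.0004
```

Emit:
{"method": "servo_tool", "body": {
  "commands": [0,0,0,-3,0,0,0,0,-3,0,0,0,0,0,0]
}}

```text
t: 11.55
tcp_pos: [0.4725, 0.3552, 0.047]
tool_rot: [0.807, 1.57, -2.338]
wrist_force: [-0.3, -0.6, 0.2]
gripper_width: 0.0003
```

Emit:
{"method": "servo_tool", "body": {
  "commands": [0,0,0,-2,0,0,0,0,-2,0,0,0,0,0,0]
}}

```text
t: 11.85
tcp_pos: [0.4726, 0.3553, 0.0431]
tool_rot: [0.899, 1.57, -2.245]
wrist_force: [0.1, 0.7, 0.2]
gripper_width: 0.0003
```

Emit:
{"method": "servo_tool", "body": {
  "commands": [0,0,0,-2,0,0,0,0,-2,0,0,0,0,0,0]
}}

```text
t: 12.15
tcp_pos: [0.4727, 0.3555, 0.0393]
tool_rot: [-2.678, 1.571, 0.461]
wrist_force: [-0.6, 0.0, 1.6]
gripper_width: 0.0007
```

Contact has begun. I continue until the force climbs well past 5 N.

Emit:
{"method": "servo_tool", "body": {
  "commands": [0,0,0,-2,0,0,0,0,-1,0,0,0,0,0,0]
}}

```text
t: 12.45
tcp_pos: [0.4728, 0.3555, 0.0365]
tool_rot: [-2.884, 1.57, 0.254]
wrist_force: [0.0, -0.7, 4.1]
gripper_width: 0.0006
```

Emit:
{"method": "servo_tool", "body": {
  "commands": [0,0,0,-1,0,0,0,0,-1,0,0,0,0,0,0]
}}

```text
t: 12.75
tcp_pos: [0.4728, 0.3555, 0.0345]
tool_rot: [-2.76, 1.57, 0.378]
wrist_force: [0.1, -0.5, 5.1]
gripper_width: 0.0003
```

Emit:
{"method": "servo_tool", "body": {
  "commands": [0,0,0,-1,0,0,0,0,-1,0,0,0,0,0,0]
}}

```text
t: 13.05
tcp_pos: [0.4729, 0.3556, 0.034]
tool_rot: [2.721, 1.57, -0.424]
wrist_force: [-5.0, -4.7, 20.9]
gripper_width: 0.0008
```

Emit:
{"method": "servo_tool", "body": {
  "commands": [0,0,0,-1,0,0,0,0,0,0]
}}

```text
t: 13.25
tcp_pos: [0.473, 0.3557, 0.0339]
tool_rot: [2.733, 1.569, -0.411]
wrist_force: [-7.0, -8.5, 29.5]
gripper_width: 0.0005
```

The button has bottomed out (z stuck, ~29 N). I'll let it up and retreat.

Emit:
{"method": "servo_tool", "body": {
  "commands": [0,0,0,-0.1,0,0,0,0,5,0,0,0,0,10,0,0,0,0,25,0,0,0,0,40,0,0,0,0,40,0,0,0,0,40,0,0,0,0,0,0,0,0,0,0,0]
}}

```text
t: 14.15
tcp_pos: [0.4728, 0.3555, 0.1918]
tool_rot: [-2.781, 1.57, 0.358]
wrist_force: [-0.1, -0.5, -1.1]
gripper_width: 0.0005
```

```bash
python3 - <<'E'
from h import *
s=bot.get_state(); f=bot.grab_frame("side"); t=bot.grab_frame("top"); print(s["t"],s["tcp_pos"],s["wrist_force"])
save(f,"s9f.png"); save(t,"t9f.png")
o=cv2.imread("pics/sd6.png")
n=f["color"][:,:,::-1]
r=lambda im:cv2.resize(im[255:335,195:285],(338,300),interpolation=cv2.INTER_CUBIC)
im=np.zeros((600,680,3),np.uint8); im[:300,:338]=r(o); im[:300,342:]=r(n)
im[300:,:480]=cv2.resize(n[150:235,165:300],(480,300),interpolation=cv2.INTER_CUBIC)
cv2.imwrite("pics/s9.png",im)
g=lambda im:cv2.GaussianBlur(im,(3,3),0).astype(float)
for nm,sl in(("box",np.s_[275:330,208:270]),("carriage",np.s_[155:225,200:270])): print(nm,"mean/max diff",abs(g(o)[sl]-g(n)[sl]).mean(),abs(g(o)[sl]-g(n)[sl]).max())
E
```

```text
14.15 [0.4727822  0.35554844 0.19184605] [-0.14642513 -0.49488838 -1.14841929]
box mean/max diff 6.9925708699902245 16.0
carriage mean/max diff 48.91755102040816 215.0
```

View pics/s9.png

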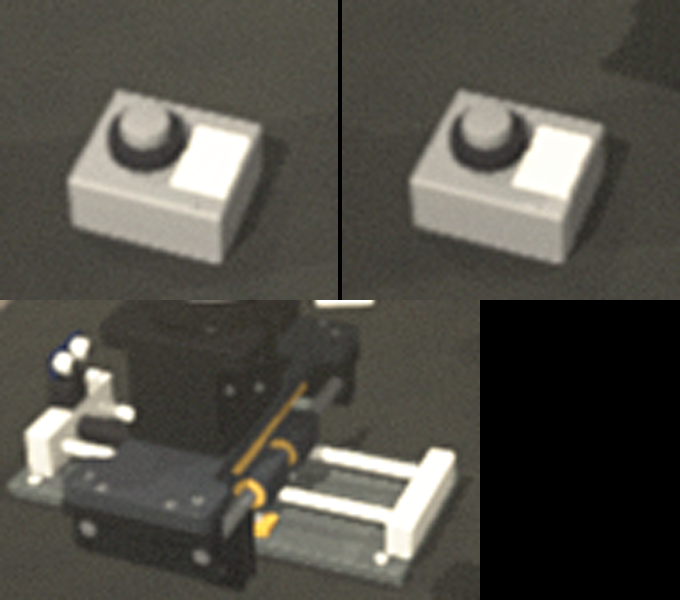

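```bash
python3 - <<'E'
from h import *
t=bot.grab_frame("top")
for r in bot.trace(t,"carriage")[:1]: print(r["confidence"],r["box"],"start was [238.6,158.9,275.1,195.8]; expect shift",proj(t,(.59,0,.11))-proj(t,(.56,0,.11)))
a=cv2.imread("pics/top0.png").astype(int);b=t["color"][:,:,::-1].astype(int)
p=lambda im:im[170:200,262:268].mean((1,2)).round().astype(int); print(p(a),p(b))
bot.job_done()
E
```

```text
0.8 [240.4, 158.5, 274.6, 186.6] start was [238.6,158.9,275.1,195.8]; expect shift [ 0.25309864 -9.5835086 ]
[153 153 152 149 147 146 147 144 252 255 255 254 254 254 254 254 254 253
 253 253 253 253 254 255 237 162 132 120 118 118] [216 213 211 208 206 204 202 199 197 196 196 196 225 232 232 160  89  86
  77  74  74  74  75  86 101 105 104 105 105 105]
the job is handed in; nothing more can be done
```

The job is done and handed in. I pushed the carriage from behind to its end stop, where the force jumped to about 24 N with no more travel. On release it sprang back and latched at mid position. I then pressed the button fully down, until it stopped moving at about 29 N, let it up and retreated clear.

**Carriage:** After release, the side view matched the position predicted for 0.030 m of travel. The last top view put its rear edge about 9.3 px from its start place, against 9.6 px expected. The last side view could not confirm this, because the gripper hid the carriage.

**Button and box:** The last side picture shows the button up and the box unmoved. The wrist force was near zero at the end, with the tool clear of everything.

**What disagreed:** The real fingertips are about 19 mm higher than the reported tool position. Because of that, my first approach passed over the top of the carriage plate. The tips came close to the top of the white target face, but the force readings and pictures showed no contact. I retraced, went lower and checked from the side before pushing.

The camera estimates of the button position differed by about 5 mm. I pressed between them, slightly off centre, with sideways forces of 7 to 8.5 N at the bottom of the press.

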